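Set the finishing machine to speed five and start it

ROBOT

A 6-joint arm with a two-finger parallel gripper is mounted at the origin on the work surface. World frame = base frame: x ahead of the robot, y to its left, z up, the work surface at z = 0. Lengths are in m, angles in rad, forces in N, time in s.
With the tool pointing down it reaches from about 0.35 to 0.85 m from the base axis. Payload 8.1 kg.
Tool frame: the origin (TCP) lies at the very end of the fingers, on their centre line; the grasp point (between the pads) lies 19 mm behind it (robot.pinch_z is the z of the grasp point in the tool frame, in m); z points along the fingers, y is the direction in which the jaws open and shut (so a half turn about z gives the same grasp; the last joint's range is limited). The gripper opens to 93 mm and grips with 3 to 60 N. Pads are 15 mm wide; open, the fingers measure 128 mm over their backs; the gripper's body (75 mm by 188 mm) begins 65 mm behind the grasp point.
Start: joints at [-1.429, 0.13, 1.488, -0, 1.523, -0.085], TCP at [0.135, -0.585, 0.219] pointing down, gripper open.
Joint ranges: [-2.96, 2.96], [-0.89, 2.26], [0.02, 2.5], [-1.34, 4.48], [0, 2.73], [-2.66, 2.66]. Speed limits (rad/s): [2.39, 2.39, 2.79, 3.14, 3.14, 3.14].

INTERFACE

Orientations are given as a rotation vector (axis times angle).
In Python, from plant import robot gives the robot as it stands.
- The arm moves only by the tool drive_tool, never from a script. Its argument "steps" is a list of rows, each an object of numbers: "jaw": the opening, from 0 (shut) to 1 (fully open); "tx", "ty", "tz": the shift along the tool's x, y, z scaled (see below); "turn": the turn about the tool's z scaled (see below). A call has 1 to 12 rows; each row is the pose to reach, as a shift and turn from the pose commanded when the call began, along the tool's axes at that moment, turning the shorter way round; what a row does not reach only later rows make up. The controller multiplies each number of a shift by 0.3 m and each number of a turn by 180 degrees. A row lasts 1/10 s, in which the tool goes at most 50 mm and 8.59 degrees, less where a joint would pass 70% of its speed; a pose out of reach is approached as far as the arm can. A call with a number of a shift or a turn outside -1 to 1 is refused whole. A call with a gripper value outside its range is refused whole. The fingers move at their own pace and stop on an object; "force" is the grip in N (left out, the last holds). Time passes only in rows, so rows that repeat a pose let the fingers close. It gives the time, the measured TCP pose, the force and the opening at its end, in the units of the state.
- robot.read_state(): the state, without advancing time (a new reading comes with each control period).
- robot.read_camera(name): name is "scene" or "top" or "wrist"; returns (picture, depth): 400x640x3 uint8, blue, green, red; 400x640 float32, m along the optical axis (not along the pixel's ray), 0 where there is no reading.
- robot.get_calibration(name): a dict with "fx", "fy", "cx", "cy" (pixels), "eye" and "attitude" of the camera in the world. Camera axes: x right, y down, z forward; pixel columns grow to the right and rows downward; lengths in m; the calibration is good to about 2 mm. A picture is of the moment at which its call begins: read the wrist's pose just before it. get_calibration takes no time and is no camera call; for the wrist camera it gives the pose at the moment of the call.
- robot.close_job(): hands the job in, once; it reports no verdict.
The state is a dict: "t": time; "q": joint angles; "dq": joint speeds; "joint_torque": joint torques, N m; "tool_pos": TCP position; "orientation": TCP orientation; "force": force on the tool from outside, world axes, zero at the start; "wrist_torque": the same for the moment, N m; "opening": finger opening in m.
Only numpy, scipy, OpenCV 4.12 (cv2) and the standard library are available. Lean on these libraries where they do the work, as an engineer would, in place of code of your own. Each camera call takes 0.05 s, during which the arm holds its last target.

TASK

With a fingertip, push the lever of the speed dial round, clockwise seen from above, until it rests clicked into position 5 (the broad mark is off, position 0, and every click is one more), then press the large start button fully down and let it come back up. Push gently and do not pinch the dial; leave the small stop button alone, and leave the tools and shoe parts lying about where they are.

Things in the scene. Friction and masses are not known exactly. Their poses are not given: they have to be found in the camera images.
- dial_unit: speed selector box of the finishing machine, bolted to the bench, 150 x 150 mm, 70 mm high, a lever dial at the centre of its flat top. Origin: centre of its underside, below the dial's axis. Its x axis points from its front (robot side) to its back, y to its left, z up; turned by up to 20 degrees about z. Eight marks on top, 67 mm from the axis, show the positions; the broad one is 0 (off)
- dial (a joint): angle of the speed dial in rad, growing clockwise seen from above: 0 = position 0 (off, end stop); each click adds 30 degrees (0.524): position 5 is 2.618, the last, 7, is 3.665 (end stop). At angle q the lever points (105 deg - q) anticlockwise of the box's +x. A spring detent snaps it into the nearest position (left within 2 degrees of half-way it may hang there). It starts at rest in one of positions 0 to 3, seldom hanging half-way
- dial_axis (a point): point on the dial's vertical axis, level with its top face, 100 mm above the bench (30 mm above the box top). The dial is black: a round hub, 42 mm diameter, 2 to 30 mm above the box top, with one straight lever. Its x axis points along the lever, z up
- dial_nose (a point): outer end of the dial's lever, 62 mm from the axis, half-way up it (20 mm above the box top). The lever is a straight bar 15 mm wide and 20 mm tall (10 to 30 mm above the box top) with a white line along it; pushing it sideways over a click takes about 3 to 5 N
- station: push-button box, bolted to the bench, 100 x 140 mm, 55 mm high, with a large and a small round black button on top. Origin: centre of its underside; x from front to back, y to its left, z up; it stands turned by up to about 20 degrees
- start_top (a point): centre of the top face of the large start button, 40 mm diameter, standing 10 mm above its metal collar, 77 mm above the bench; it is 32 mm to the left of the box's centre
- start (a joint): travel of the large start button, m: 0 released, 0.006 fully down (5 N); springs back
- stop_top (a point): centre of the top face of the small stop button, 18 mm diameter, 76 mm above the bench, 70 mm to the right of the start button
- stop (a joint): travel of the small stop button, m: 0 released, 0.005 fully down (4 N)
- tin_c (a point): small plain metal tin, 48 mm diameter, 45 mm high, standing between or near the two control boxes; this point is its centre, 22 mm up
- shoe: black leather shoe, 270 mm long, 95 mm wide, 100 mm high, beyond the boxes; origin under its centre
- insole: cork insole lying flat, 240 x 80 x 6 mm; origin under its centre
- last: wooden shoe last, 250 x 80 x 95 mm; origin under its centre
- hammer: hammer lying on the bench, 260 mm long; origin under its centre
- awl: awl with a wooden handle lying on the bench, 140 mm long, 26 mm high; origin under its centre
- glue: standing glue jar, 70 mm diameter, 100 mm high; origin under its centre
- brush: brush lying on the bench, 200 mm long; origin under its centre

How it is judged:
By the outcome, as a careful person would: the job done as asked, in the order asked, and still so for the second after the job is handed in, with the robot touching nothing.
It also fails if it takes over 58 s, if anything falls off the work surface, if the arm or the gripper's body presses on something with over 40 N, if the wrist force passes 120 N, or if a joint passes its speed limit or range.

## Working session

There is one attempt and no reset: what is moved stays moved. The work goes in short steps, Python scripts to look and compute and a tool call to move; the robot and the scene stay as the last step left them, time stands still between calls to the robot, and variables do not carry over. Pictures are saved under pics/ and viewed, and the job is handed in when it is done.

Besides the shell and the picture viewer there is one more tool, called in YAML: its name, and indented under it one key for each argument. drive_tool: Moves the arm, as the interface text tells. Its arguments: {"type":"object","properties":{"steps":{"type":"array"},"force":{"type":"number"}},"required":["steps"]}

```bash
mkdir -p pics; ls
python3 - <<'E'
from plant import robot
import cv2,json
for n in ["scene","top"]:
    im,d=robot.read_camera(n); cv2.imwrite(f"pics/{n}0.png",im)
    import numpy as np; np.save(f"pics/{n}0.npy",d)
    print(n,robot.get_calibration(n))
s=robot.read_state();print({k:np.round(v,3) for k,v in s.items()}, robot.pinch_z)
E
```

```text
pics
scene {'fx': 482.5867825511096, 'fy': 482.5867825511096, 'cx': 318.55534223537387, 'cy': 191.22185025580006, 'eye': array([ 1.20785999, -0.78345203,  0.93802107]), 'attitude': array([-2.11242326, -0.82765084,  0.36812663])}
top {'fx': 414.13380468750745, 'fy': 414.13380468750745, 'cx': 319.82467692049016, 'cy': 199.67096811783603, 'eye': array([ 0.37108823, -0.01100254,  1.22750287]), 'attitude': array([-2.1891199 ,  2.13180838, -0.11889212])}
{'t': np.float64(0.1), 'q': array([-1.429,  0.131,  1.489, -0.   ,  1.523, -0.085]), 'dq': array([ 0.   , -0.003, -0.003, -0.003, -0.001, -0.001]), 'joint_torque': array([ 1.0000e-03, -5.6134e+01, -4.9310e+01,  7.7000e-02,  2.9000e-02,
       -0.0000e+00]), 'tool_pos': array([ 0.135, -0.584,  0.218]), 'orientation': array([-3.12 , -0.355,  0.   ]), 'force': array([-0.299, -0.217, -0.918]), 'wrist_torque': array([-0.031,  0.022, -0.048]), 'opening': np.float64(0.093)} -0.0188
```

View pics/top0.png

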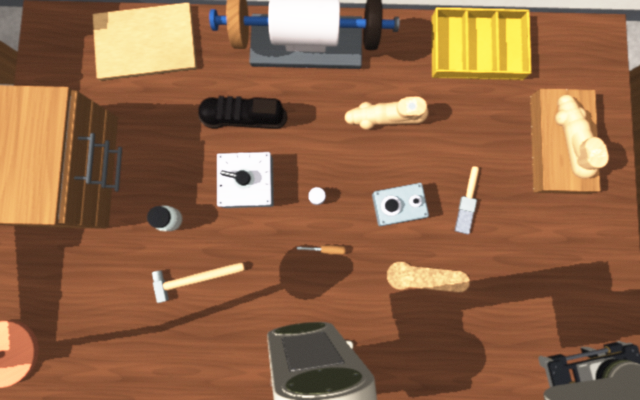

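View pics/scene0.png

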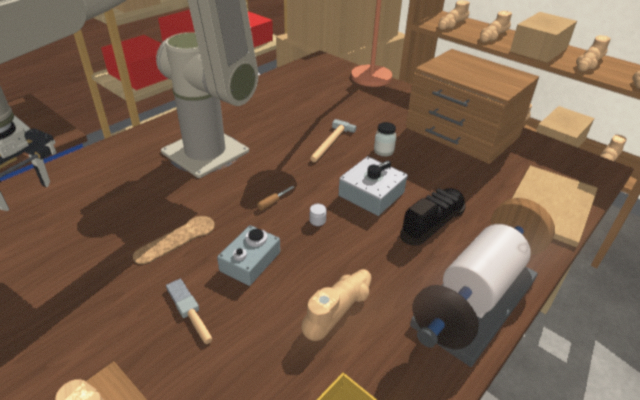

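```bash
cat > h.py <<'E'
import numpy as np,cv2
from scipy.spatial.transform import Rotation as R
def ray(cal,u,v,z):
    d=R.from_rotvec(cal['attitude']).as_matrix()@np.array([(u-cal['cx'])/cal['fx'],(v-cal['cy'])/cal['fy'],1.])
    e=np.array(cal['eye']); return e+d*(z-e[2])/d[2]
def proj(cal,p):
    c=R.from_rotvec(cal['attitude']).as_matrix().T@(np.array(p)-cal['eye'])
    return cal['fx']*c[0]/c[2]+cal['cx'],cal['fy']*c[1]/c[2]+cal['cy']
E
python3 - <<'E'
import cv2,numpy as np
im=cv2.imread('pics/top0.png')
a=cv2.resize(im[145:215,205:285],None,fx=7,fy=7,interpolation=cv2.INTER_CUBIC)
b=cv2.resize(im[175:230,365:435],None,fx=7,fy=7,interpolation=cv2.INTER_CUBIC)
cv2.imwrite('pics/a.png',a);cv2.imwrite('pics/b.png',b)
im=cv2.imread('pics/scene0.png')
cv2.imwrite('pics/c.png',cv2.resize(im[150:220,330:415],None,fx=8,fy=8,interpolation=cv2.INTER_CUBIC))
E
```

```text
(no output)
```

View pics/a.png

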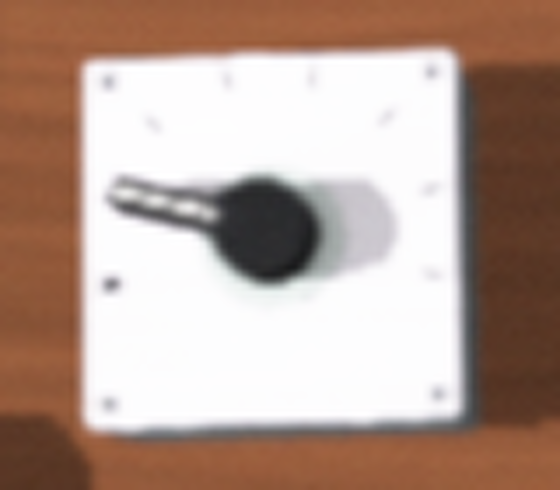

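View pics/b.png

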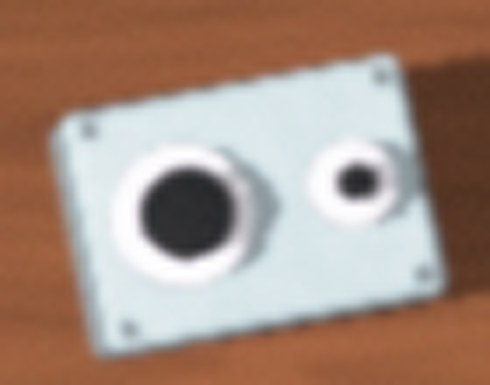

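View pics/c.png

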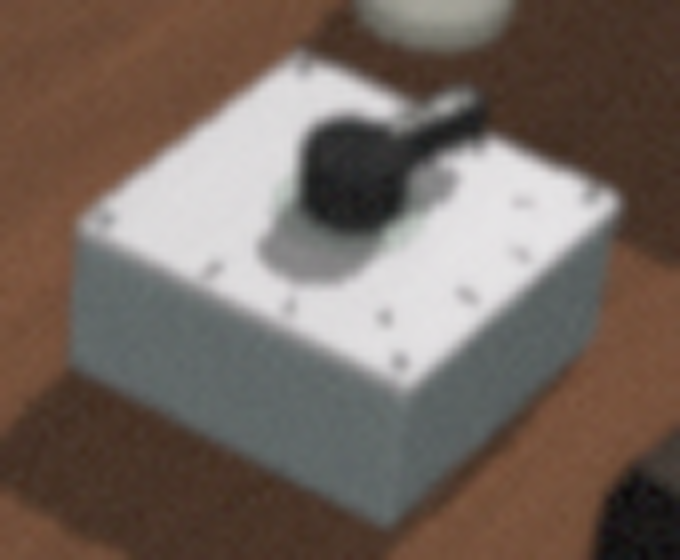

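```bash
cat > m.py <<'E'
from plant import robot
from h import *
T=robot.get_calibration('top')
def A(x,y): return 205+(x+.5)/7-.5,145+(y+.5)/7-.5
def B(x,y): return 365+(x+.5)/7-.5,175+(y+.5)/7-.5
sc=[A(*p) for p in [(109,82),(432,72),(438,394),(110,404)]]
W=[ray(T,*p,.07) for p in sc]; C=np.mean(W,0)
print('screw',np.round(W,4),'C',C)
d=(W[0]-W[3])+(W[1]-W[2]); e=(W[0]-W[1])+(W[3]-W[2])
yaw=np.degrees([np.arctan2(d[1],d[0]),np.arctan2(-e[0],e[1])]);print('yaw',yaw)
mk={0:(112,285),2:(153,123),3:(227,80),4:(312,80),5:(388,117),6:(430,188),7:(433,273)}
P=np.array([ray(T,*A(*p),.07)[:2] for p in mk.values()])
from scipy.optimize import least_squares
r=least_squares(lambda x:[x for k,p in zip(mk,P) for x in (np.array(x[:2])+.067*np.array([np.cos(x[2]+np.radians(105-30*k)),np.sin(x[2]+np.radians(105-30*k))])-p)],[C[0],C[1],0])
print('axis',r.x,np.degrees(r.x[2]),r.cost)
hub=ray(T,*A(267,231),.1);nose=ray(T,*A(112,193),.1);print('hub',hub,'nose',nose, np.linalg.norm((nose-hub)))
v=nose-r.x.tolist()[0:0] if 0 else nose[:2]-r.x[:2]
for o in (hub[:2],r.x[:2]):
    v=nose[:2]-o; print('q deg',105-np.degrees(np.arctan2(v[1],v[0]))+np.degrees(r.x[2]))
s=ray(T,*B(187,212),.077);t=ray(T,*B(357,182),.076);print('start',s,'stop',t,np.linalg.norm((s-t)[:2]))
print('tin',ray(T,317,196,.045))
E
python3 m.py
python3 - <<'E'
from plant import robot;from h import *
d=np.load('pics/top0.npy')
print(d[176:182,240:248]); print(d[200:208,388:396])
E
```

```text
screw [[0.6206 0.2829 0.07  ]
 [0.6282 0.1516 0.07  ]
 [0.4964 0.1437 0.07  ]
 [0.4889 0.2754 0.07  ]] C [0.55852934 0.21338958 0.07      ]
yaw [3.34754091 3.28509944]
[[1.1397486 1.140799  1.1422566 1.1389216 1.1415809 1.1418874 1.1423714
  1.1431096]
 [1.1400679 1.1397468 1.1382858 1.1393046 1.1365817 1.1457815 1.1456212
  1.1417931]
 [1.138022  1.1380538 1.1401663 1.1412373 1.1400654 1.1396914 1.1412191
  1.1398427]
 [1.1429518 1.1448594 1.138847  1.1378218 1.1377609 1.1405951 1.1383067
  1.1412654]
 [1.1420381 1.1399518 1.1444706 1.1364365 1.1396972 1.1390984 1.1402066
  1.1398671]
 [1.1448555 1.1445857 1.1392746 1.1389298 1.1436253 1.1426885 1.1437459
  1.1457784]]
[[1.1583006 1.1563736 1.1577768 1.1575693 1.1559296 1.1533481 1.1550791
  1.1552467]
 [1.15782   1.1570967 1.1560521 1.1576087 1.1603528 1.1544281 1.1532897
  1.1548966]
 [1.1550447 1.153025  1.1560342 1.1572185 1.1592492 1.1555454 1.1534011
  1.1556808]
 [1.1534975 1.1560478 1.1548816 1.1543273 1.1514989 1.152712  1.158893
  1.1530312]
 [1.1520219 1.1546787 1.1534098 1.1531937 1.1579192 1.1551541 1.1541852
  1.157851
[... 644 characters left out ...]
   )
    self._update_fun()
    ~~~~~~~~~~~~~~~~^^
    self.f = self.fun_wrapped(xp_copy(self.x))
             ~~~~~~~~~~~~~~~~^^^^^^^^^^^^^^^^^
    return np.atleast_1d(self.fun(x))
                         ~~~~~~~~^^^
    return self.f(x, *self.args, **self.kwargs)
           ~~~~~~^^^^^^^^^^^^^^^^^^^^^^^^^^^^^^
  File "m.py", line 14, in <lambda>
    r=least_squares(lambda x:[x for k,p in zip(mk,P) for x in (np.array(x[:2])+.067*np.array([np.cos(x[2]+np.radians(105-30*k)),np.sin(x[2]+np.radians(105-30*k))])-p)],[C[0],C[1],0])
                                                                        ^
UnboundLocalError: cannot access local variable 'x' where it is not associated with a value
```

```bash
sed -i 's/lambda x:\[x for k,p in zip(mk,P) for x in (/lambda x:np.concatenate([(/; s/-p)\],\[C/-p) for k,p in zip(mk,P)]),[C/' m.py
python3 m.py
```

```text
screw [[0.6206 0.2829 0.07  ]
 [0.6282 0.1516 0.07  ]
 [0.4964 0.1437 0.07  ]
 [0.4889 0.2754 0.07  ]] C [0.55852934 0.21338958 0.07      ]
yaw [3.34754091 3.28509944]
axis [0.55887066 0.21363976 0.06014426] 3.4460121673274426 1.1750823638313093e-06
hub [0.55599607 0.20975528 0.1       ] nose [0.56956876 0.2716795  0.1       ] 0.06339422146614992
q deg 30.80873101646782
q deg 28.889761986612942
start [ 0.4935919  -0.20416741  0.077     ] stop [ 0.5075379  -0.27210578  0.076     ] 0.06935498183458157
tin [0.51697592 0.00419193 0.045     ]
```

```bash
cat > w.py <<'E'
import sys,numpy as np
from plant import robot
from h import *
# usage: plan(pose0(x,y,z,phi deg), list)
def cur():
    s=robot.read_state(); M=R.from_rotvec(s['orientation']).as_matrix()
    return [*s['tool_pos'],np.degrees(np.arctan2(M[1,0],M[0,0]))]
def plan(p0,ws):
    a=np.radians(p0[3]); X=np.array([np.cos(a),np.sin(a)]);Y=np.array([np.sin(a),-np.cos(a)])
    for w in ws:
        d=np.array(w[:2])-p0[:2]; t=((p0[3]-w[3]+180)%360-180)/180
        print([round(float(v),4) for v in (d@X/.3,d@Y/.3,(p0[2]-w[2])/.3,t)])
E
python3 - <<'E'
from w import *
print(np.round(cur(),4))
plan([.135,-.585,.219,13],[(.38,-.36,.22,40),(.45,-.31,.22,60)])
E
```

```text
[ 0.1348 -0.5841  0.2177 12.995 ]
[0.9644, -0.5471, -0.0033, -0.15]
[1.2293, -0.657, -0.0033, -0.2611]
```

drive_tool:
  steps:
    - {"jaw":0,"tx":0.45,"ty":-0.2,"tz":0,"turn":-0.15}
    - {"jaw":0,"tx":0.96,"ty":-0.6,"tz":0,"turn":-0.25}
    - {"jaw":0,"tx":0.96,"ty":-0.6,"tz":0,"turn":-0.25}
    - {"jaw":0,"tx":0.96,"ty":-0.6,"tz":0,"turn":-0.25}
    - {"jaw":0,"tx":0.96,"ty":-0.6,"tz":0,"turn":-0.25}
    - {"jaw":0,"tx":0.96,"ty":-0.6,"tz":0,"turn":-0.25}
    - {"jaw":0,"tx":0.96,"ty":-0.6,"tz":0,"turn":-0.25}
    - {"jaw":0,"tx":0.96,"ty":-0.6,"tz":0,"turn":-0.25}
    - {"jaw":0,"tx":0.96,"ty":-0.6,"tz":0,"turn":-0.25}
    - {"jaw":0,"tx":0.96,"ty":-0.6,"tz":0,"turn":-0.25}
  force: 10

```text
t: 1.1
tool_pos: [0.3744, -0.3451, 0.2184]
orientation: [-2.748, -1.522, 0.001]
force: [-0.1, 0.1, 0.0]
opening: 0.0177
```

Run:
```python
from w import *
c=cur();print(np.round(c,4),robot.read_state()['q'],robot.read_state()['t'])
plan(c,[(.46,-.07,.22,100),(.50,.0,.22,100)])
```

```text
[ 0.3744 -0.3451  0.2184 57.9564] [-8.45123056e-01 -1.16510971e-01  1.73670207e+00 -5.27250609e-04
  1.52180890e+00 -2.85830880e-01] 1.1
[0.9288, -0.2446, -0.0054, -0.2336]
[1.1974, -0.2554, -0.0054, -0.2336]
```

drive_tool:
  steps:
    - {"jaw":0,"tx":1.0,"ty":-0.25,"tz":0,"turn":-0.3}
    - {"jaw":0,"tx":1.0,"ty":-0.25,"tz":0,"turn":-0.3}
    - {"jaw":0,"tx":1.0,"ty":-0.25,"tz":0,"turn":-0.3}
    - {"jaw":0,"tx":1.0,"ty":-0.25,"tz":0,"turn":-0.3}
    - {"jaw":0,"tx":1.0,"ty":-0.25,"tz":0,"turn":-0.3}
    - {"jaw":0,"tx":1.0,"ty":-0.25,"tz":0,"turn":-0.3}
    - {"jaw":0,"tx":1.0,"ty":-0.25,"tz":0,"turn":-0.3}
    - {"jaw":0,"tx":1.0,"ty":-0.25,"tz":0,"turn":-0.3}

```text
t: 1.9
tool_pos: [0.4706, -0.0503, 0.2185]
orientation: [-1.755, -2.605, 0.001]
force: [-0.7, -1.1, -0.1]
opening: 0.0006
```

Run:
```python
from w import *
c=cur();print(np.round(c,4),robot.read_state()['q'],robot.read_state()['t'])
plan(c,[(.50,.16,.22,160),(.50,.20,.22,168)])
```

```text
[ 4.706000e-01 -5.030000e-02  2.185000e-01  1.120579e+02] [-2.14617762e-01 -2.18629821e-01  1.82723096e+00 -3.05540609e-04
  1.53335996e+00 -5.99589581e-01] 1.9
[0.6128, 0.3542, -0.0051, -0.2663]
[0.7364, 0.4042, -0.0051, -0.3108]
```

drive_tool:
  steps:
    - {"jaw":0,"tx":0.7,"ty":0.4,"tz":-0.1,"turn":-0.31}
    - {"jaw":0,"tx":0.7,"ty":0.4,"tz":-0.1,"turn":-0.31}
    - {"jaw":0,"tx":0.7,"ty":0.4,"tz":-0.1,"turn":-0.31}
    - {"jaw":0,"tx":0.7,"ty":0.4,"tz":-0.1,"turn":-0.31}
    - {"jaw":0,"tx":0.7,"ty":0.4,"tz":-0.1,"turn":-0.31}
    - {"jaw":0,"tx":0.7,"ty":0.4,"tz":-0.1,"turn":-0.31}
    - {"jaw":0,"tx":0.7,"ty":0.4,"tz":-0.1,"turn":-0.31}
    - {"jaw":0,"tx":0.7,"ty":0.4,"tz":-0.1,"turn":-0.31}
    - {"jaw":0,"tx":0.7,"ty":0.4,"tz":-0.1,"turn":-0.31}

```text
t: 2.8
tool_pos: [0.5037, 0.1872, 0.2484]
orientation: [-0.344, -3.122, 0.001]
force: [0.4, 0.0, 0.0]
opening: 0.0008
```

Run:
```python
from w import *
c=cur();cal=robot.get_calibration('wrist');print(np.round(c,4),robot.read_state()['q'],robot.read_state()['t'])
im,d=robot.read_camera('wrist');cv2.imwrite('pics/w1.png',im);print(cal)
import pickle;pickle.dump(cal,open('w1.pkl','wb'))
```

```text
[  0.5037   0.1872   0.2484 167.4138] [ 2.60666575e-01 -4.97878349e-02  1.61923666e+00 -4.46985109e-04
  1.57255699e+00 -1.09046058e+00] 2.8
{'fx': 287.61423022193935, 'fy': 287.61423022193935, 'cx': 317.7829170291165, 'cy': 199.27276995348475, 'eye': array([0.42885548, 0.20489994, 0.41434103]), 'attitude': array([2.27018288, 1.81805613, 0.25686865])}
```

View pics/w1.png

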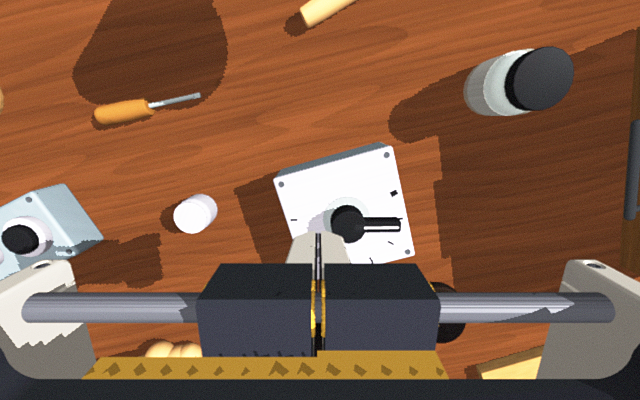

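Run:
```python
import cv2
im=cv2.imread('pics/w1.png')
cv2.imwrite('pics/w1a.png',cv2.resize(im[135:275,265:425],None,fx=4,fy=4,interpolation=cv2.INTER_CUBIC))
```

```text
(no output)
```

View pics/w1a.png

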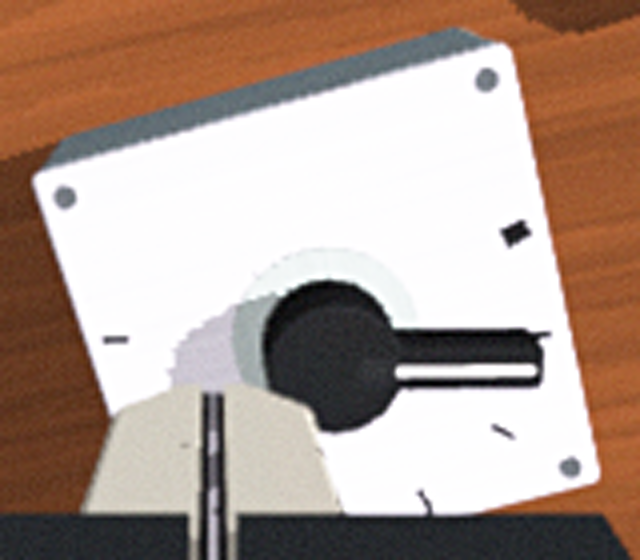

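Run:
```python
from w import *
import pickle
c=pickle.load(open('w1.pkl','rb'))
def A(x,y): return 265+(x+.5)/4-.5,135+(y+.5)/4-.5
S=np.array([ray(c,*A(*p),.07)[:2] for p in [(65,197),(486,79),(570,467)]]);print(S, S[[0,2]].mean(0))
e=S[1]-S[0];print('yaw',np.degrees(np.arctan2(-e[0],e[1])))
h=ray(c,*A(334,357),.1)[:2];a,b=[ray(c,*A(*p),.1)[:2] for p in[(398,372),(536,371)]]
print(h,b,np.degrees(np.arctan2(*(b-h)[::-1])),np.degrees(np.arctan2(*(b-a)[::-1])),np.linalg.norm(b-h))
```

```text
[[0.49733523 0.14243939]
 [0.4898302  0.27406941]
 [0.62173369 0.28143287]] [0.55953446 0.21193613]
yaw 3.2632461562102146
[0.55484477 0.21234104] [0.57203485 0.26920246] 73.17912214037857 77.8514246090998 0.0594030320372498
```

```bash
cat >> w.py <<'E'
AX=np.array([.558,.2125]);YAW=3.3
def dp(q,d,z,r=.046):
    al=YAW+105-q; a=np.radians(al)
    p=AX+r*np.array([np.cos(a),np.sin(a)])+d*np.array([-np.sin(a),np.cos(a)])
    return (*p,z,al+90)
E
python3 - <<'E'
from w import *
c=cur();print(np.round(c,4))
plan(c,[dp(30,.035,.22),dp(30,.035,.084)])
E
```

```text
[  0.5036   0.1875   0.2485 167.4572]
[-0.0399, 0.2724, 0.0951, -0.0047]
[-0.0399, 0.2724, 0.5484, -0.0047]
```

drive_tool:
  steps:
    - {"jaw":0,"tx":-0.04,"ty":0.272,"tz":0.0,"turn":-0.005}
    - {"jaw":0,"tx":-0.04,"ty":0.272,"tz":0.0,"turn":-0.005}
    - {"jaw":0,"tx":-0.04,"ty":0.272,"tz":0.1,"turn":-0.005}
    - {"jaw":0,"tx":-0.04,"ty":0.272,"tz":0.2,"turn":-0.005}
    - {"jaw":0,"tx":-0.04,"ty":0.272,"tz":0.3,"turn":-0.005}
    - {"jaw":0,"tx":-0.04,"ty":0.272,"tz":0.4,"turn":-0.005}
    - {"jaw":0,"tx":-0.04,"ty":0.272,"tz":0.48,"turn":-0.005}
    - {"jaw":0,"tx":-0.04,"ty":0.272,"tz":0.53,"turn":-0.005}
    - {"jaw":0,"tx":-0.04,"ty":0.272,"tz":0.548,"turn":-0.005}
    - {"jaw":0,"tx":-0.04,"ty":0.272,"tz":0.548,"turn":-0.005}

```text
t: 3.85
tool_pos: [0.5321, 0.266, 0.084]
orientation: [-0.312, -3.126, 0.001]
force: [0.2, 0.7, 0.0]
opening: 0.0006
```

Run:
```python
from w import *
c=cur();print(np.round(c,4),robot.read_state()['force'])
im,d=robot.read_camera('scene');cv2.imwrite('pics/s1.png',cv2.resize(im[110:230,310:430],None,fx=5,fy=5,interpolation=cv2.INTER_CUBIC))
plan(c,[dp(30,.022,.084)]+[dp(q,.017,.084) for q in range(33,64,3)])
```

```text
[5.321000e-01 2.660000e-01 8.400000e-02 1.686169e+02] [0.15295339 0.70910401 0.00754901]
[-0.0473, -0.0042, 0.0001, 0.0018]
[-0.0721, -0.0015, 0.0001, 0.0184]
[-0.0803, 0.0007, 0.0001, 0.0351]
[-0.0887, 0.0026, 0.0001, 0.0518]
[-0.0971, 0.004, 0.0001, 0.0684]
[-0.1056, 0.005, 0.0001, 0.0851]
[-0.1142, 0.0055, 0.0001, 0.1018]
[-0.1227, 0.0055, 0.0001, 0.1184]
[-0.1313, 0.0052, 0.0001, 0.1351]
[-0.1398, 0.0043, 0.0001, 0.1518]
[-0.1483, 0.0031, 0.0001, 0.1684]
[-0.1567, 0.0014, 0.0001, 0.1851]
```

View pics/s1.png

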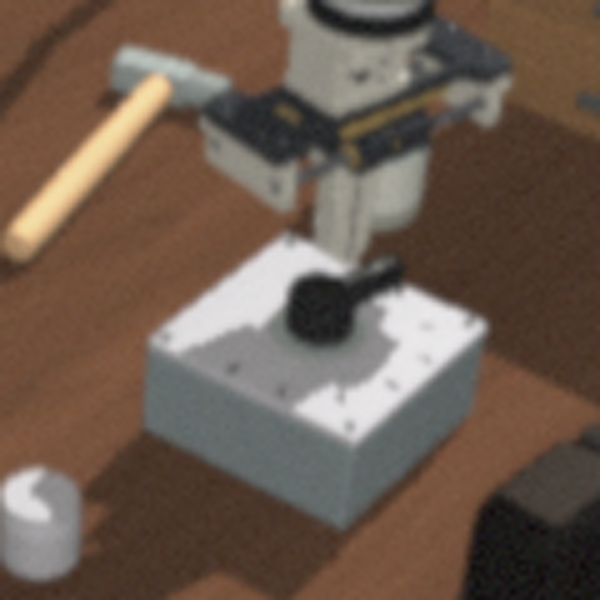

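drive_tool:
  steps:
    - {"jaw":0,"tx":-0.047,"ty":-0.004,"tz":0,"turn":0.002}
    - {"jaw":0,"tx":-0.072,"ty":-0.002,"tz":0,"turn":0.018}
    - {"jaw":0,"tx":-0.08,"ty":0.001,"tz":0,"turn":0.035}
    - {"jaw":0,"tx":-0.089,"ty":0.003,"tz":0,"turn":0.052}
    - {"jaw":0,"tx":-0.097,"ty":0.004,"tz":0,"turn":0.068}
    - {"jaw":0,"tx":-0.106,"ty":0.005,"tz":0,"turn":0.085}

```text
t: 4.5
tool_pos: [0.5647, 0.2622, 0.0863]
orientation: [0.726, 3.054, 0.002]
force: [0.1, -0.3, -1.4]
opening: 0.0007
```

Run:
```python
from w import *
c=cur();print(np.round(c,4),robot.read_state()['force'])
im,d=robot.read_camera('scene');cv2.imwrite('pics/s2.png',cv2.resize(im[110:230,310:430],None,fx=5,fy=5,interpolation=cv2.INTER_CUBIC))
im,d=robot.read_camera('wrist');cv2.imwrite('pics/w2.png',im)
plan(c,[dp(q,.017,.084) for q in range(45,80,3)])
```

```text
[5.647000e-01 2.622000e-01 8.630000e-02 1.532567e+02] [ 0.05784108 -0.25705927 -1.36465506]
[0.0023, -0.0048, 0.0078, -0.0002]
[-0.0058, -0.002, 0.0078, 0.0164]
[-0.0141, 0.0003, 0.0078, 0.0331]
[-0.0224, 0.0022, 0.0078, 0.0498]
[-0.0308, 0.0037, 0.0078, 0.0664]
[-0.0393, 0.0047, 0.0078, 0.0831]
[-0.0479, 0.0053, 0.0078, 0.0998]
[-0.0564, 0.0054, 0.0078, 0.1164]
[-0.065, 0.0051, 0.0078, 0.1331]
[-0.0735, 0.0043, 0.0078, 0.1498]
[-0.082, 0.0031, 0.0078, 0.1664]
[-0.0904, 0.0014, 0.0078, 0.1831]
```

View pics/s2.png

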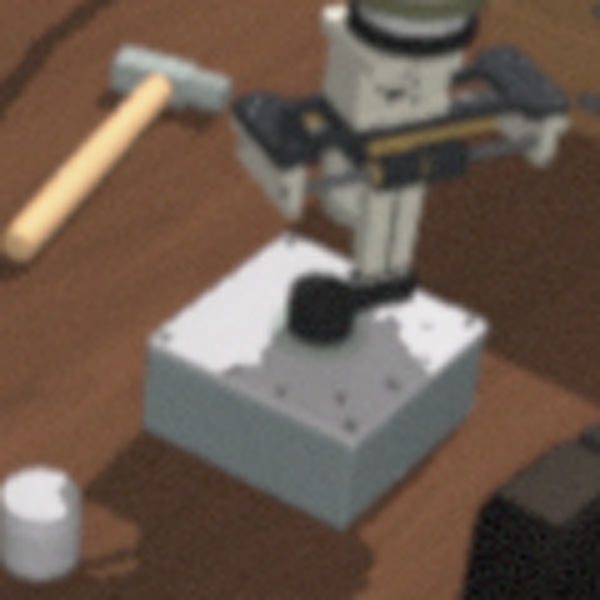

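View pics/w2.png

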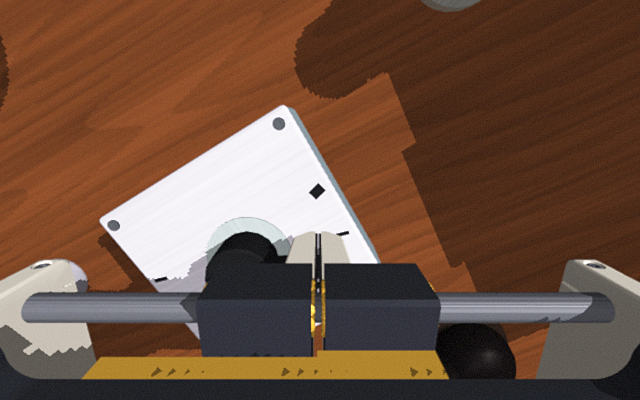

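drive_tool:
  steps:
    - {"jaw":0,"tx":-0.006,"ty":-0.002,"tz":0.005,"turn":0.016}
    - {"jaw":0,"tx":-0.014,"ty":0,"tz":0.005,"turn":0.033}
    - {"jaw":0,"tx":-0.022,"ty":0.002,"tz":0.005,"turn":0.05}
    - {"jaw":0,"tx":-0.031,"ty":0.004,"tz":0.005,"turn":0.066}
    - {"jaw":0,"tx":-0.039,"ty":0.005,"tz":0.005,"turn":0.083}
    - {"jaw":0,"tx":-0.048,"ty":0.005,"tz":0.005,"turn":0.1}
    - {"jaw":0,"tx":-0.056,"ty":0.005,"tz":0.005,"turn":0.116}
    - {"jaw":0,"tx":-0.065,"ty":0.005,"tz":0.005,"turn":0.133}
    - {"jaw":0,"tx":-0.074,"ty":0.004,"tz":0.005,"turn":0.15}
    - {"jaw":0,"tx":-0.082,"ty":0.003,"tz":0.005,"turn":0.166}

```text
t: 5.6
tool_pos: [0.5868, 0.2522, 0.0842]
orientation: [1.487, 2.766, 0.003]
force: [0.5, 1.1, 0.1]
opening: 0.0006
```

Run:
```python
from w import *
c=cur();print(np.round(c,4),robot.read_state()['force'])
im,d=robot.read_camera('scene');cv2.imwrite('pics/s3.png',cv2.resize(im[110:230,310:430],None,fx=5,fy=5,interpolation=cv2.INTER_CUBIC))
print(dp(75,.017,.084))
plan(c,[dp(q,.017,.084) for q in range(75,112,3)])
```

```text
[5.868000e-01 2.522000e-01 8.420000e-02 1.234901e+02] [0.54227578 1.11947768 0.08831458]
(np.float64(0.5871137507169722), np.float64(0.25196377477117465), 0.084, 123.3)
[-0.0012, 0.0006, 0.0008, 0.0011]
[-0.0093, 0.0033, 0.0008, 0.0177]
[-0.0175, 0.0056, 0.0008, 0.0344]
[-0.0259, 0.0075, 0.0008, 0.0511]
[-0.0343, 0.0089, 0.0008, 0.0677]
[-0.0428, 0.0099, 0.0008, 0.0844]
[-0.0514, 0.0104, 0.0008, 0.1011]
[-0.0599, 0.0105, 0.0008, 0.1177]
[-0.0685, 0.0102, 0.0008, 0.1344]
[-0.077, 0.0094, 0.0008, 0.1511]
[-0.0855, 0.0081, 0.0008, 0.1677]
[-0.0939, 0.0064, 0.0008, 0.1844]
[-0.1021, 0.0043, 0.0008, 0.2011]
```

View pics/s3.png

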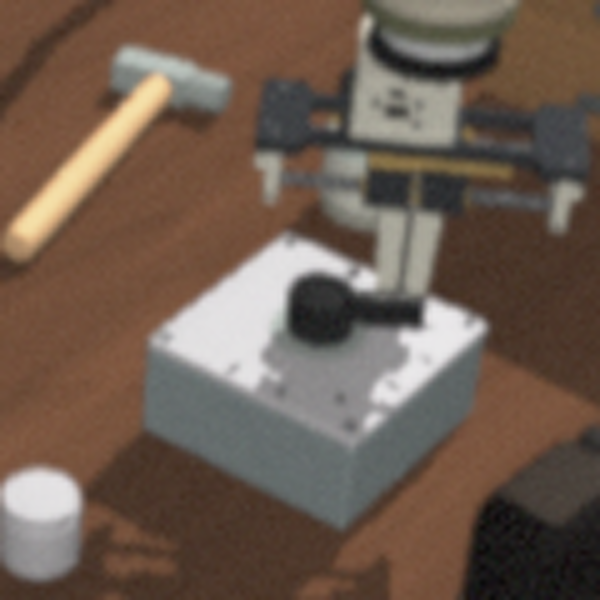

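drive_tool:
  steps:
    - {"jaw":0,"tx":-0.009,"ty":0.003,"tz":0,"turn":0.018}
    - {"jaw":0,"tx":-0.018,"ty":0.006,"tz":0,"turn":0.034}
    - {"jaw":0,"tx":-0.026,"ty":0.008,"tz":0,"turn":0.051}
    - {"jaw":0,"tx":-0.034,"ty":0.009,"tz":0,"turn":0.068}
    - {"jaw":0,"tx":-0.043,"ty":0.01,"tz":0,"turn":0.084}
    - {"jaw":0,"tx":-0.051,"ty":0.01,"tz":0,"turn":0.101}
    - {"jaw":0,"tx":-0.06,"ty":0.01,"tz":0,"turn":0.118}
    - {"jaw":0,"tx":-0.068,"ty":0.01,"tz":0,"turn":0.134}
    - {"jaw":0,"tx":-0.077,"ty":0.009,"tz":0,"turn":0.151}
    - {"jaw":0,"tx":-0.086,"ty":0.008,"tz":0,"turn":0.168}
    - {"jaw":0,"tx":-0.094,"ty":0.006,"tz":0,"turn":0.184}

```text
t: 6.75
tool_pos: [0.6037, 0.2292, 0.084]
orientation: [2.213, 2.229, 0.002]
force: [-0.6, -0.2, 0.8]
opening: 0.0005
```

Run:
```python
from w import *
c=cur();print(np.round(c,4),robot.read_state()['force'])
im,d=robot.read_camera('scene');cv2.imwrite('pics/s4.png',cv2.resize(im[130:220,320:420],None,fx=7,fy=7,interpolation=cv2.INTER_CUBIC))
cal=robot.get_calibration('scene')
for q in (90,105,108,112,120):
    a=np.radians(YAW+105-q); u,v=proj(cal,[*(AX+.062*np.array([np.cos(a),np.sin(a)])),.1]);print(q,(u-320)*7+3,(v-130)*7+3)
plan(c,[dp(q,.017,.084) for q in range(108,145,3)])
```

```text
[6.0370e-01 2.2920e-01 8.4000e-02 9.0411e+01] [-0.56856976 -0.24626899  0.80460372]
90 521.4474455869408 299.92338685080074
105 505.4338525155867 319.09573382396593
108 501.1226967418656 322.53140714477894
112 494.8378200744815 326.86376952609726
120 480.5432337597058 334.5875778903412
[0.0017, 0.0007, -0.0002, 0.0006]
[-0.0064, 0.0034, -0.0002, 0.0173]
[-0.0147, 0.0057, -0.0002, 0.034]
[-0.023, 0.0076, -0.0002, 0.0506]
[-0.0315, 0.009, -0.0002, 0.0673]
[-0.04, 0.01, -0.0002, 0.084]
[-0.0485, 0.0106, -0.0002, 0.1006]
[-0.0571, 0.0107, -0.0002, 0.1173]
[-0.0656, 0.0103, -0.0002, 0.134]
[-0.0741, 0.0095, -0.0002, 0.1506]
[-0.0826, 0.0083, -0.0002, 0.1673]
[-0.091, 0.0066, -0.0002, 0.184]
[-0.0993, 0.0045, -0.0002, 0.2006]
```

View pics/s4.png

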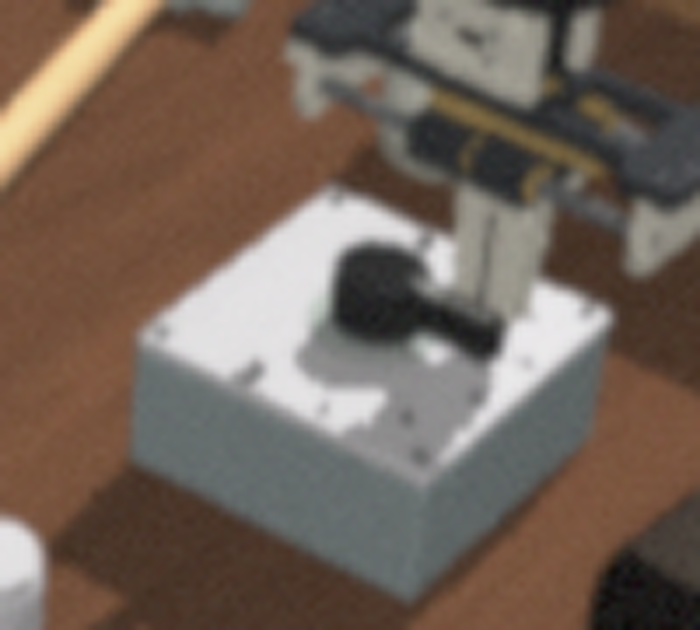

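drive_tool:
  steps:
    - {"jaw":0,"tx":-0.006,"ty":0.003,"tz":0,"turn":0.017}
    - {"jaw":0,"tx":-0.015,"ty":0.006,"tz":0,"turn":0.034}
    - {"jaw":0,"tx":-0.023,"ty":0.008,"tz":0,"turn":0.051}
    - {"jaw":0,"tx":-0.032,"ty":0.009,"tz":0,"turn":0.067}
    - {"jaw":0,"tx":-0.04,"ty":0.01,"tz":0,"turn":0.084}
    - {"jaw":0,"tx":-0.049,"ty":0.011,"tz":0,"turn":0.101}
    - {"jaw":0,"tx":-0.057,"ty":0.011,"tz":0,"turn":0.117}
    - {"jaw":0,"tx":-0.066,"ty":0.01,"tz":0,"turn":0.134}
    - {"jaw":0,"tx":-0.074,"ty":0.01,"tz":0,"turn":0.151}

```text
t: 7.7
tool_pos: [0.6067, 0.2071, 0.0837]
orientation: [2.675, 1.648, 0.002]
force: [-0.6, 0.2, -0.0]
opening: 0.0005
```

```bash
cat > look.py <<'E'
from w import *
n=sys.argv[1]
c=cur();print(np.round(c,4),np.round(robot.read_state()['force'],2))
im,d=robot.read_camera('scene');a=cv2.resize(im[130:220,320:420],None,fx=7,fy=7,interpolation=cv2.INTER_CUBIC)
cv2.imwrite(f'pics/{n}.png',a)
cal=robot.get_calibration('scene')
for q in (120,125,130,135,140,145,150,155,160):
    a=np.radians(YAW+105-q); u,v=proj(cal,[*(AX+.062*np.array([np.cos(a),np.sin(a)])),.1]);print(q,round((u-320)*7+3),round((v-130)*7+3))
plan(c,[dp(q,.017,.084) for q in range(135,154,3)])
E
python3 look.py s5
```

```text
[ 0.6067  0.2071  0.0837 63.2669] [-0.61  0.18 -0.02]
120 481 335
125 471 339
130 460 342
135 448 345
140 437 347
145 424 349
150 411 350
155 398 350
160 385 350
[-0.0002, 0.0003, -0.001, -0.0002]
[-0.0083, 0.0031, -0.001, 0.0165]
[-0.0166, 0.0054, -0.001, 0.0331]
[-0.0249, 0.0073, -0.001, 0.0498]
[-0.0334, 0.0088, -0.001, 0.0665]
[-0.0419, 0.0098, -0.001, 0.0831]
[-0.0504, 0.0104, -0.001, 0.0998]
```

View pics/s5.png

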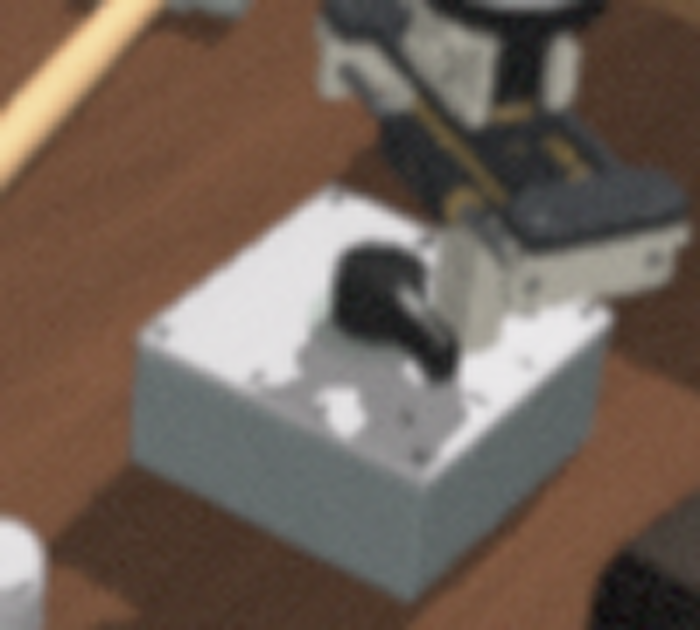

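drive_tool:
  steps:
    - {"jaw":0,"tx":-0.008,"ty":0.003,"tz":0,"turn":0.017}
    - {"jaw":0,"tx":-0.017,"ty":0.005,"tz":0,"turn":0.033}
    - {"jaw":0,"tx":-0.023,"ty":0.007,"tz":0,"turn":0.045}
    - {"jaw":0,"tx":-0.023,"ty":0.007,"tz":0,"turn":0.045}
    - {"jaw":0,"tx":-0.023,"ty":0.007,"tz":0,"turn":0.045}

```text
t: 8.25
tool_pos: [0.6052, 0.1999, 0.0832]
orientation: [2.783, 1.457, 0.001]
force: [-0.8, 0.0, 0.1]
opening: 0.0007
```

```bash
python3 look.py s6
```

```text
[ 0.6052  0.1999  0.0832 55.2794] [-0.78  0.02  0.12]
120 481 335
125 471 339
130 460 342
135 448 345
140 437 347
145 424 349
150 411 350
155 398 350
160 385 350
[0.0224, -0.0093, -0.0026, -0.0446]
[0.0147, -0.0054, -0.0026, -0.0279]
[0.0069, -0.002, -0.0026, -0.0112]
[-0.0011, 0.0011, -0.0026, 0.0054]
[-0.0092, 0.0037, -0.0026, 0.0221]
[-0.0175, 0.0059, -0.0026, 0.0388]
[-0.0259, 0.0076, -0.0026, 0.0554]
```

View pics/s6.png

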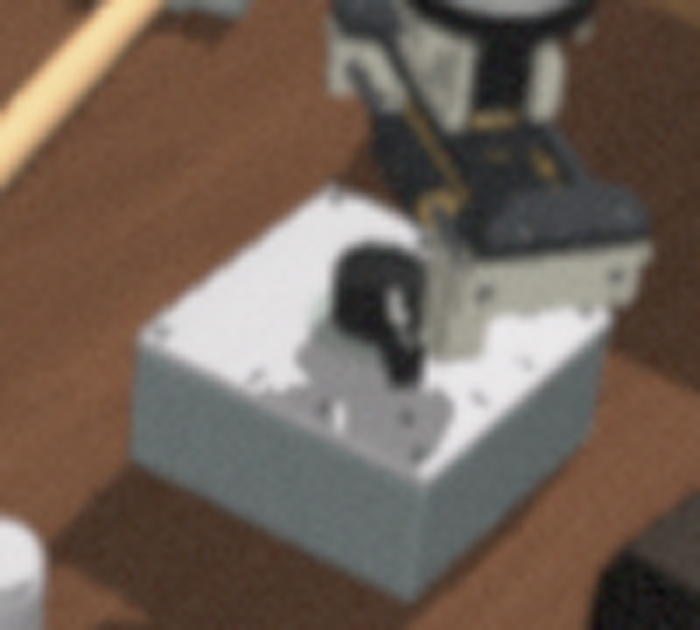

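drive_tool:
  steps:
    - {"jaw":0,"tx":0.04,"ty":0,"tz":0}
    - {"jaw":0,"tx":0.06,"ty":0,"tz":0}
    - {"jaw":0,"tx":0.06,"ty":0,"tz":-0.1}
    - {"jaw":0,"tx":0.06,"ty":0,"tz":-0.25}
    - {"jaw":0,"tx":0.06,"ty":0,"tz":-0.4}
    - {"jaw":0,"tx":0.06,"ty":0,"tz":-0.5}
    - {"jaw":0,"tx":0.06,"ty":0,"tz":-0.5}

```text
schema error: expected keys jaw, tx, ty, tz, turn
```

Run:
```python
from w import *
c=cur();print(np.round(c,4),robot.read_state()['q'])
plan(c,[(.53,-.02,.23,60),(.51,-.04,.23,60)])
```

```text
[ 0.6051  0.1999  0.0831 55.2541] [2.38650404e-01 3.26003945e-01 1.51523720e+00 3.17536037e-05
 1.29985401e+00 8.45071841e-01]
[-0.7451, 0.2121, -0.4897, -0.0264]
[-0.8378, 0.1953, -0.4897, -0.0264]
```

drive_tool:
  steps:
    - {"jaw":0,"tx":0.04,"ty":0,"tz":0,"turn":0}
    - {"jaw":0,"tx":0.06,"ty":0,"tz":0,"turn":0}
    - {"jaw":0,"tx":0.06,"ty":0,"tz":-0.1,"turn":0}
    - {"jaw":0,"tx":0.06,"ty":0,"tz":-0.25,"turn":0}
    - {"jaw":0,"tx":0.06,"ty":0,"tz":-0.4,"turn":0}
    - {"jaw":0,"tx":0.06,"ty":0,"tz":-0.5,"turn":0}
    - {"jaw":0,"tx":0.06,"ty":0,"tz":-0.5,"turn":0}

```text
t: 9.0
tool_pos: [0.6182, 0.2155, 0.2401]
orientation: [2.782, 1.454, 0.016]
force: [-0.2, 0.6, 1.0]
opening: 0.0006
```

Run:
```python
from w import *
c=cur();print(np.round(c,4),robot.read_state()['q'])
plan(c,[(.53,-.02,.23,60),(.51,-.04,.23,60)])
```

```text
[ 0.6182  0.2155  0.2401 55.1955] [2.57155953e-01 2.59749940e-01 1.30328731e+00 9.26325219e-07
 1.56791876e+00 8.64636461e-01]
[-0.8124, 0.2067, 0.0336, -0.0267]
[-0.9052, 0.19, 0.0336, -0.0267]
```

drive_tool:
  steps:
    - {"jaw":0,"tx":-0.9,"ty":0.19,"tz":0.03,"turn":-0.02}
    - {"jaw":0,"tx":-0.9,"ty":0.19,"tz":0.03,"turn":-0.02}
    - {"jaw":0,"tx":-0.9,"ty":0.19,"tz":0.03,"turn":-0.02}
    - {"jaw":0,"tx":-0.9,"ty":0.19,"tz":0.03,"turn":-0.02}
    - {"jaw":0,"tx":-0.9,"ty":0.19,"tz":0.03,"turn":-0.02}
    - {"jaw":0,"tx":-0.9,"ty":0.19,"tz":0.03,"turn":-0.02}
    - {"jaw":0,"tx":-0.9,"ty":0.19,"tz":0.03,"turn":-0.02}
    - {"jaw":0,"tx":-0.9,"ty":0.19,"tz":0.03,"turn":-0.02}

```text
t: 9.8
tool_pos: [0.5074, -0.0396, 0.2233]
orientation: [-2.738, -1.539, -0.0]
force: [-0.4, -0.4, 0.4]
opening: 0.0005
```

Run:
```python
from w import *
c=cur();print(np.round(c,4),robot.read_state()['q'])
im,d=robot.read_camera('top');cv2.imwrite('pics/t2.png',cv2.resize(im[130:240,200:300],None,fx=5,fy=5,interpolation=cv2.INTER_CUBIC))
cal=robot.get_calibration('wrist');im,d=robot.read_camera('wrist');cv2.imwrite('pics/w3.png',im)
import pickle;pickle.dump(cal,open('w3.pkl','wb'))
plan(c,[(.494,-.204,.2,60),(.494,-.204,.09,60)])
```

```text
[ 5.07400e-01 -3.96000e-02  2.23300e-01  5.86622e+01] [-1.79019692e-01 -1.19358898e-01  1.73037928e+00  4.58943620e-04
  1.53094527e+00  3.67909597e-01]
[-0.4913, 0.2467, 0.0777, -0.0074]
[-0.4913, 0.2467, 0.4444, -0.0074]
```

View pics/t2.png

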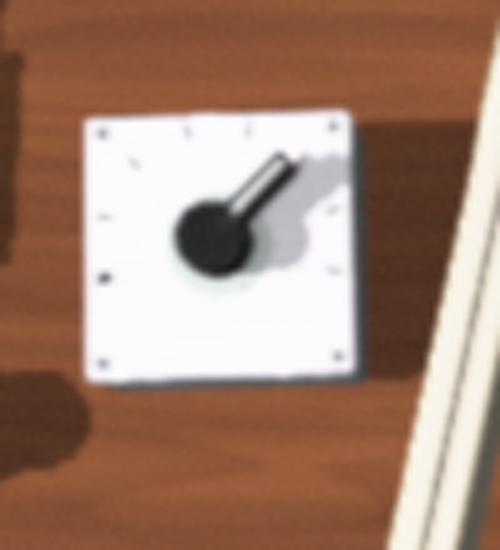

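View pics/w3.png

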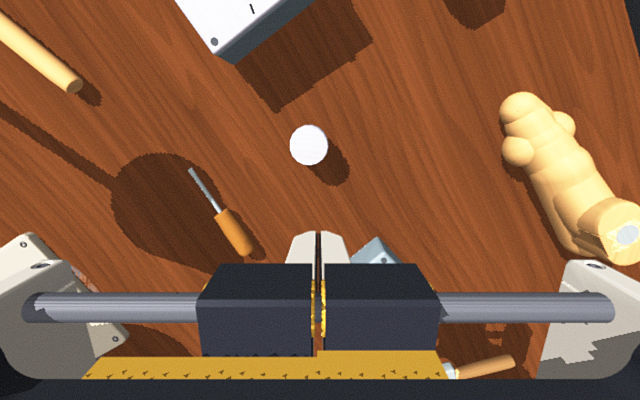

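Run:
```python
from w import *
im=cv2.imread('pics/scene0.png');cal=robot.get_calibration('scene')
g=im[220:275,225:275].max(2);m=(g<70).astype(np.uint8)
n,l,s,ce=cv2.connectedComponentsWithStats(m)
for i in range(1,n):
    if s[i,4]>8: print(s[i],ce[i]+[225,220],ray(cal,*(ce[i]+[225,220]),.077))
print(proj(cal,[.494,-.204,.077]))
c=cv2.resize(im[210:290,210:290],None,fx=7,fy=7,interpolation=cv2.INTER_CUBIC);cv2.imwrite('pics/st.png',c)
```

```text
[ 24   9  14  12 124] [255.53225806 234.44354839] [ 0.49958992 -0.21100483  0.077     ]
[12 29  5  5 21] [238.95238095 251.19047619] [ 0.51447308 -0.27910109  0.077     ]
(np.float64(256.10168469337043), np.float64(232.0454087197611))
```

View pics/st.png

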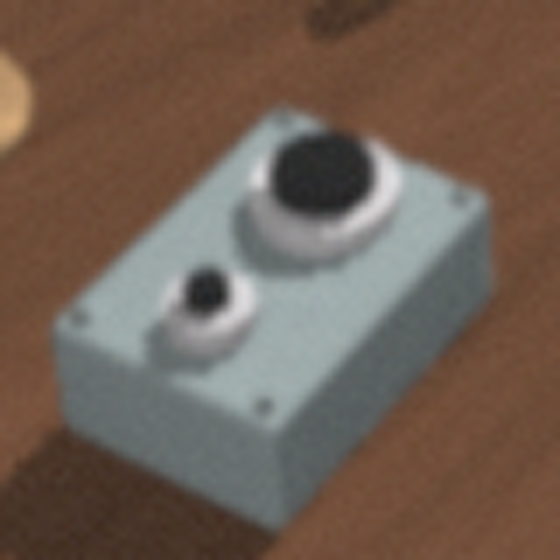

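Run:
```python
from w import *
c=cur()
plan(c,[(.495,-.206,.2,60),(.495,-.206,.085,60)])
```

```text
[-0.4994, 0.2526, 0.0782, -0.0068]
[-0.4994, 0.2526, 0.4615, -0.0068]
```

drive_tool:
  steps:
    - {"jaw":0,"tx":-0.5,"ty":0.252,"tz":0,"turn":0}
    - {"jaw":0,"tx":-0.5,"ty":0.252,"tz":0,"turn":0}
    - {"jaw":0,"tx":-0.5,"ty":0.252,"tz":0,"turn":0}
    - {"jaw":0,"tx":-0.5,"ty":0.252,"tz":0,"turn":0}
    - {"jaw":0,"tx":-0.5,"ty":0.252,"tz":0.1,"turn":0}
    - {"jaw":0,"tx":-0.5,"ty":0.252,"tz":0.2,"turn":0}
    - {"jaw":0,"tx":-0.5,"ty":0.252,"tz":0.3,"turn":0}
    - {"jaw":0,"tx":-0.5,"ty":0.252,"tz":0.38,"turn":0}
    - {"jaw":0,"tx":-0.5,"ty":0.252,"tz":0.43,"turn":0}
    - {"jaw":0,"tx":-0.5,"ty":0.252,"tz":0.45,"turn":0}
    - {"jaw":0,"tx":-0.5,"ty":0.252,"tz":0.45,"turn":0}

```text
t: 11.0
tool_pos: [0.4944, -0.2063, 0.0883]
orientation: [-2.736, -1.541, 0.001]
force: [0.4, 0.1, -0.5]
opening: 0.0003
```

Run:
```python
from w import *
c=cur();print(np.round(c,4),robot.read_state()['force'])
im,d=robot.read_camera('scene');cv2.imwrite('pics/s7.png',cv2.resize(im[190:290,200:300],None,fx=6,fy=6,interpolation=cv2.INTER_CUBIC))
```

```text
[ 0.4944 -0.2063  0.0883 58.7793] [ 0.35950543  0.07325957 -0.5294505 ]
```

View pics/s7.png

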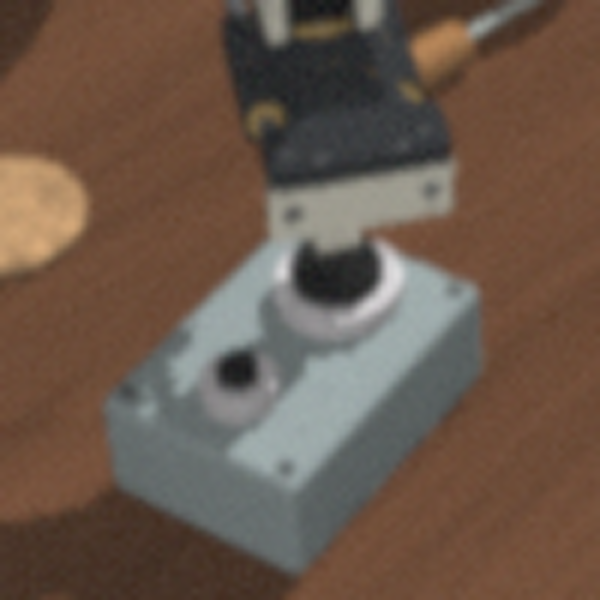

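drive_tool:
  steps:
    - {"jaw":0,"tx":0,"ty":0,"tz":0.02,"turn":0}
    - {"jaw":0,"tx":0,"ty":0,"tz":0.032,"turn":0}
    - {"jaw":0,"tx":0,"ty":0,"tz":0.04,"turn":0}
    - {"jaw":0,"tx":0,"ty":0,"tz":0.045,"turn":0}
    - {"jaw":0,"tx":0,"ty":0,"tz":0.05,"turn":0}
    - {"jaw":0,"tx":0,"ty":0,"tz":0.055,"turn":0}
    - {"jaw":0,"tx":0,"ty":0,"tz":0.055,"turn":0}
    - {"jaw":0,"tx":0,"ty":0,"tz":0.055,"turn":0}

```text
t: 11.85
tool_pos: [0.4945, -0.2072, 0.0726]
orientation: [2.738, 1.54, 0.001]
force: [-0.1, -0.1, 3.8]
opening: 0.0006
```

drive_tool:
  steps:
    - {"jaw":0,"tx":0,"ty":0,"tz":0.004,"turn":0}
    - {"jaw":0,"tx":0,"ty":0,"tz":0.007,"turn":0}
    - {"jaw":0,"tx":0,"ty":0,"tz":0.01,"turn":0}
    - {"jaw":0,"tx":0,"ty":0,"tz":0.01,"turn":0}
    - {"jaw":0,"tx":0,"ty":0,"tz":0.01,"turn":0}

```text
t: 12.35
tool_pos: [0.4946, -0.2072, 0.071]
orientation: [2.737, 1.54, 0.0]
force: [-6.5, 4.1, 17.8]
opening: 0.0007
```

drive_tool:
  steps:
    - {"jaw":0,"tx":0,"ty":0,"tz":-0.02,"turn":0}
    - {"jaw":0,"tx":0,"ty":0,"tz":-0.05,"turn":0}
    - {"jaw":0,"tx":0,"ty":0,"tz":-0.15,"turn":0}
    - {"jaw":0,"tx":0,"ty":0,"tz":-0.3,"turn":0}
    - {"jaw":0,"tx":0,"ty":0,"tz":-0.45,"turn":0}
    - {"jaw":0,"tx":0,"ty":0,"tz":-0.55,"turn":0}
    - {"jaw":0,"tx":-0.5,"ty":0,"tz":-0.55,"turn":0}
    - {"jaw":0,"tx":-0.5,"ty":0,"tz":-0.55,"turn":0}
    - {"jaw":0,"tx":-0.5,"ty":0,"tz":-0.55,"turn":0}
    - {"jaw":0,"tx":-0.5,"ty":0,"tz":-0.55,"turn":0}
    - {"jaw":0,"tx":-0.5,"ty":0,"tz":-0.55,"turn":0}

```text
t: 13.45
tool_pos: [0.4155, -0.3358, 0.2338]
orientation: [-2.739, -1.535, 0.0]
force: [-0.2, -0.0, -0.8]
opening: 0.0004
```

Run:
```python
from w import *
c=cur();print(np.round(c,4),robot.read_state()['force'],robot.read_state()['t'])
im,d=robot.read_camera('scene');cv2.imwrite('pics/s8.png',im)
im,d=robot.read_camera('top');cv2.imwrite('pics/t8.png',im)
cv2.imwrite('pics/t8a.png',cv2.resize(im[140:220,205:285],None,fx=7,fy=7,interpolation=cv2.INTER_CUBIC))
```

```text
[ 0.4155 -0.3358  0.2338 58.5428] [-0.15438196 -0.03875278 -0.79098395] 13.45
```

View pics/s8.png

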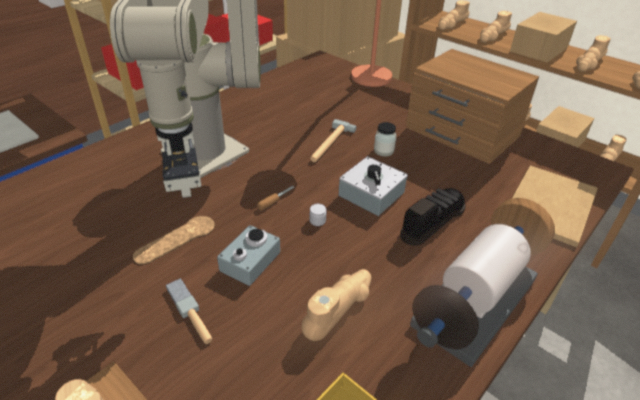

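View pics/t8a.png

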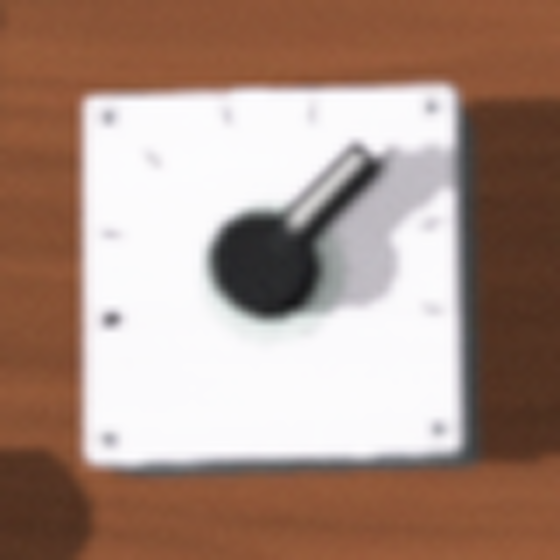

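View pics/t8.png

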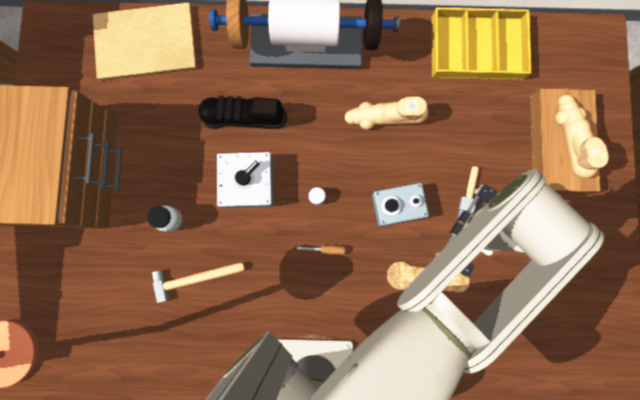

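```bash
python3 -c "
from plant import robot
print(robot.close_job())"
```

```text
the job is handed in; nothing more can be done
None
```

The dial now rests in position 5 and the start button has been pressed fully down and released. The job was handed in at about 13.5 s of the 58 s allowed, with the arm clear of everything.

- **Dial:** It started at position 1. I pushed the lever clockwise with the closed fingertips from one side. In the last top picture it lies over mark 5, with marks 0–4, 6 and 7 showing. The angle measured about 150 degrees from the scene camera once it had snapped in. Every force reading during the push was about 1.5 N or less, but I only read it between moves, so the 3–5 N click peaks were not caught.
- **Start button:** The fingertip went down to z = 0.071 m, which is the full 6 mm of travel. The force there rose to about 18 N upward, with about 8 N sideways, which shows it hit its stop. I then lifted clear. I did not measure the button's height afterwards; it only looks back up in the last scene picture.
- **Stop button and loose items:** The stop button was not touched, and comparing the pictures by eye, the loose items lie where they were. In the last top picture the arm covers part of the brush and insole, but the scene camera shows both in place.
- **Disagreements:** The two cameras differed by up to 3–4 mm for the dial axis and about 9 mm for the start button. The scene camera's button outline included its side, which explains part of that. I used values in between for both.

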